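# Find the tight spot on a linear guide and set the stop short of it

## Robot

A 6-joint arm with a two-finger parallel gripper is mounted at the origin on the work surface. World frame = base frame: x ahead of the robot, y to its left, z up, the work surface at z = 0. Lengths are in m, angles in degrees, forces in N, time in s.
With the tool pointing down it reaches from about 0.25 to 0.725 m from the base axis. Payload 9.7 kg.
Tool frame: the origin (TCP) lies midway between the tips of the shut fingers; the grasp point (between the pads) lies 19 mm behind it; z points along the fingers, y is the line along which they close (so a half turn about z gives the same grasp; the last joint's range is limited). The gripper opens to 85 mm and grips with 20 to 120 N. Pads are 22 mm wide; open, the fingers measure 114 mm over their backs; the gripper's body (76 mm by 85 mm) begins 54 mm behind the grasp point. The pads swing forward as they close: fully open they stand 13 mm farther back than shut.
Start: joints at [65.661, 4.979, 10.078, 95.1, 0, 90], TCP at [0.227, 0.501, 0.209] pointing down, gripper open.
Joint ranges: [-179.16, 179.16], [-48.56, 103.87], [-65.8, 70.77], [-126.05, 130.52], [-82.76, 87.17], [-180, 180]. Speed limits (degrees/s): [127.2, 127.2, 147.25, 180, 180, 180].

## Interface

Orientations are given as [roll, pitch, yaw] about the fixed x, y, z axes, in that order (R = Rz(yaw) Ry(pitch) Rx(roll)).
In Python, from workcell import * gives the robot as it stands.
- The arm moves only by the tool servo_tool, never from a script. Its argument "moves" is a list of rows, each a list of 4 numbers: the shift along the world's x, y, z in fractions of the full range, 1 being 75 cm, then the turn about the world's z in a scale on which 1.0 is pi rad. A call has 1 to 20 rows; each row is the pose to reach, as a shift and turn from the pose commanded when the call began; what a row does not reach only later rows make up. A row lasts 1/12 s, in which the tool goes at most 41.7 mm and 7.16 degrees, less where a joint would pass 70% of its speed; a pose out of reach is approached as far as the arm can. A shift or turn number past 1, either way, is cut back to 1. A call with a gripper value outside its range is refused whole. "claw" is the closure, from 0 (fully open) to 1 (shut), set as the call begins (left out, the last holds). The fingers move at their own pace and stop on an object; "force" is the grip in N (left out, the last holds). Time passes only in rows, so rows that repeat a pose let the fingers close. It gives the time, the measured TCP pose, the force, the opening and the grip force at its end, in the units of the state.
- get_obs(): the state, without advancing time (a new reading comes with each control period).
- camera(name): name is "scene" or "top"; returns the picture (420x560x3 uint8, red, green, blue); there is no depth.
- get_calibration(name): a dict with "fx", "fy", "cx", "cy" (pixels), "rvec" (rotation vector, rad) and "tvec" (3), from world to camera coordinates, as OpenCV has them. Camera axes: x right, y down, z forward; pixel columns grow to the right and rows downward; lengths in m; the calibration is good to about 2 mm. A picture is of the moment at which its call begins. get_calibration takes no time and is no camera call.
- job_done(): hands the job in; it is judged then, once.
The state is a dict: "time": time; "q": joint angles; "qd": joint speeds; "joint_efforts": joint torques, N m; "ee_pos": TCP position; "tcp_rot": TCP orientation; "wrist_force": force on the tool from outside, world axes, zero at the start; "torque": the same for the moment, N m; "opening": finger opening in m; "grasp_force": force on a finger pad.
Only numpy, scipy, OpenCV 4.12 (cv2) and the standard library are available. Lean on these libraries where they do the work, as an engineer would, in place of code of your own. Each camera call takes 0.05 s, during which the arm holds its last target. There are 200 camera calls.

## Task

This carriage binds somewhere along its guide rail. Slide it by its handle towards the red stop until you feel it start to bind (do not force it), then back it off about 15 mm from there so that it runs free. Then slide the red stop up until its rubber buffer just touches the carriage, so that it can no longer reach the tight spot, and let go of everything, leaving the other things on the bench where they are.

Things in the scene. Friction and masses are not known exactly. Their poses are not given: they have to be found in the camera images.
- rail: Fixed aluminium guide base on the bench, 170 mm wide (its x), 660 mm long (its y, the direction of travel), 40 mm high. A steel guide rail (20 mm wide, top at 54 mm) runs along it 30 mm to the far side (+x) of its middle, a T-slot for the stop 45 mm to the robot's side (-x). Origin: centre of the underside, on the bench; z up.
- rail_middle (a point): Middle of the travel, on top of the guide rail. The tight spot cannot be seen: it begins with the carriage origin between 30 mm on the -y and 70 mm on the +y side of here. From there the push rises about 1.3 N per mm, on top of the drag; over 15 N beyond the drag bruises the guide. Let go inside it, the carriage stays wedged; pulling back takes little more than the drag.
- carriage: Carriage, 0.9 kg: aluminium plate 150 mm (x) by 120 mm (y), top 80 mm above the bench, a bow handle on it, white probes (126 mm above the bench) on its far edge. Slides only along the rail's y; drag about 3 N, stays where left. Origin: bench height, at the rail's x = 0; axes as the rail. Starts 120 to 210 mm on the -y side of the rail's origin; tight spot and stop are on its +y side.
- carriage_handle (a point): Middle of the carriage handle's bar: a round steel bar of 12 mm diameter running level along the carriage's x (80 mm between its legs), 115 mm above the bench and 35 mm above the plate. Pinch it from above with the fingers closing along the rail's y. Axes as the carriage.
- carriage_striker (a point): Centre of the +y end face of the steel striker block under the carriage plate, which the stop's buffer meets: 30 mm wide, 24 mm high, centre 56 mm above the bench, flush with the plate's +y edge (60 mm from the carriage's origin). Axes as the carriage.
- stop: Red stop: block 26 mm wide (x), 34 mm long (y), its sides from 52 to 96 mm above the bench, low screw head on top (to 99 mm). Slides only along the T-slot (the rail's y), takes about 3.5 N to move and stays where left (spring-loaded slot nut). Starts 215 to 260 mm on the +y side of the rail's origin. Origin: centre of its underside, 40 mm above the bench. Axes as the rail.
- stop_grip (a point): Point in the middle of the red stop at the height to grip it, 76 mm above the bench: pinch it from above with the fingers closing along the rail's x (26 mm wide). Axes as the rail.
- stop_buffer_face (a point): Centre of the front of the stop's rubber buffer, on its -y side facing the carriage, 31 mm from the stop's middle and 56 mm above the bench. It meets the carriage's striker face. Axes as the rail.
- driver: Loose screwdriver with a green handle, 190 mm long, lying on the bench on the robot's side of the base. Leave it. Origin: centre of its underside.
- oil: Loose yellow oil bottle, 44 mm diameter, 110 mm high, standing on the bench beyond the base. Leave it. Origin: centre of its underside.
- screw_tray: Loose blue open tray of screws and spacers, 90 x 120 x 35 mm, on the bench beyond the base. Leave it. Origin: centre of its underside.

How it is judged:
By the outcome, as a careful person would: the job done as asked, in the order asked, and still so for the second after the job is handed in, with the robot touching nothing.
It also fails if it takes over 67 s, if anything falls off the work surface, if the arm or the gripper's body presses on something with over 40 N, if the wrist force passes 120 N, or if a joint passes its speed limit or range.

## Working session

There is one attempt and no reset: what is moved stays moved. The work goes in short steps, Python scripts to look and compute and a tool call to move; the robot and the scene stay as the last step left them, time stands still between calls to the robot, and variables do not carry over. Pictures are saved under pics/ and viewed, at most 10 in all, crops included, and the job is handed in when it is done.

Besides the shell and the picture viewer there is one more tool, called after "Request:" in YAML: its name, and indented under it one key for each argument. servo_tool: Moves the arm, as the interface text tells. Its arguments: {"type":"object","properties":{"moves":{"type":"array","items":{"type":"array","items":{"type":"number"}}},"claw":{"type":"number"},"force":{"type":"number"}},"required":["moves"]}

```bash
mkdir -p pics
python3 - <<'E'
from workcell import *
import cv2
for n in("scene","top"):
    cv2.imwrite(f"pics/{n}0.png",camera(n)[:,:,::-1]); print(n,get_calibration(n))
o=get_obs(); print(o)
E
```

```text
scene {'fx': 392.9168006499227, 'fy': 392.9168006499227, 'cx': 284.6177648372652, 'cy': 210.8962211241008, 'rvec': array([ 0.95672272,  2.22243532, -1.25246339]), 'tvec': array([ 0.37995204, -0.1047458 ,  1.0986569 ])}
top {'fx': 393.78730372926424, 'fy': 393.78730372926424, 'cx': 274.82826702099686, 'cy': 204.5375988694688, 'rvec': array([ 2.1211073 , -2.14305495,  0.16576251]), 'tvec': array([-0.00475096,  0.5612872 ,  0.78800076])}
{'time': 0.1, 'q': array([6.56596490e+01, 5.00749001e+00, 1.00387413e+01, 9.50990009e+01,
       1.50338642e-03, 9.00007287e+01]), 'qd': array([-0.02316444,  0.05677244,  0.08690412, -0.14574979, -0.07768628,
        0.05901435]), 'joint_efforts': array([-2.67079658e-04, -5.21559083e+01,  4.65651798e+01,  1.60383387e-02,
        1.93216835e-05, -2.10630685e-05]), 'ee_pos': array([0.22658387, 0.50090634, 0.20865611]), 'tcp_rot': array([-1.79932250e+02, -1.50252369e-03,  1.55658918e+02]), 'wrist_force': array([-0.28367069,  0.33451179, -0.22653967]), 'torque': array([ 0.00340813, -0.04935345, -0.01844539]), 'grasp_force': 0.0, 'opening': 0.08528671893062098}
```

View pics/scene0.png

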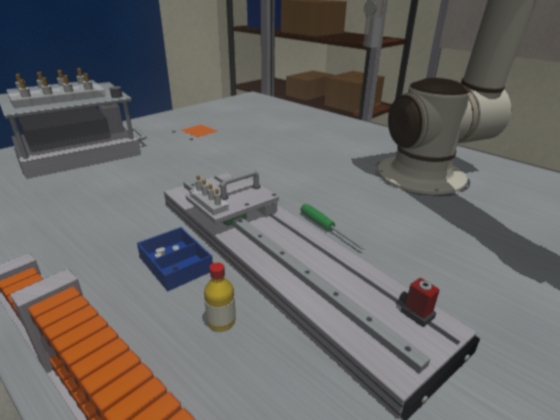

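View pics/top0.png

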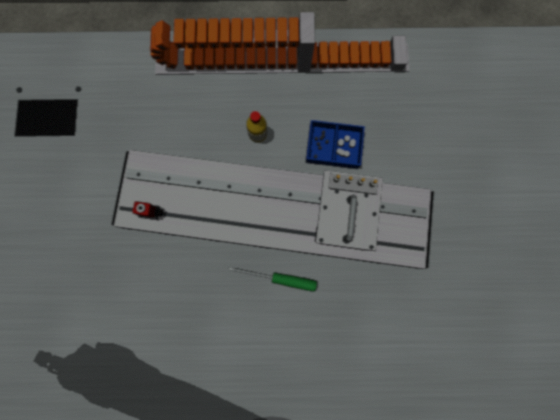

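The top view shows the base with corners near (127,152), (113,227), (427,267) and (433,190). The handle bar runs (353,199)–(350,240), and the red stop is at (145,209) with its buffer to the right. +y is image left and +x is up. The driver is on the robot's side; the tray and bottle are beyond the base.

```bash
cat > h.py <<'E'
from workcell import *
import cv2, numpy as np
def ray(n,px,z):
    c=get_calibration(n);R=cv2.Rodrigues(c["rvec"])[0];t=c["tvec"]
    C=-R.T@t; d=R.T@np.array([(px[0]-c["cx"])/c["fx"],(px[1]-c["cy"])/c["fy"],1])
    return C+d*(z-C[2])/d[2]
def proj(n,P):
    c=get_calibration(n);K=np.array([[c["fx"],0,c["cx"]],[0,c["fy"],c["cy"]],[0,0,1]])
    return cv2.projectPoints(np.array(P,float).reshape(-1,3),c["rvec"],c["tvec"],K,None)[0][:,0]
E
python3 - <<'E'
from h import *
im=cv2.imread("pics/top0.png"); hsv=cv2.cvtColor(im,cv2.COLOR_BGR2HSV)
for p in[(127,152),(113,227),(427,267),(433,190)]: print("corner",ray("top",p,.04).round(4))
for p in[(353,199),(350,240)]: print("bar",ray("top",p,.115).round(4))
m=((hsv[...,0]<8)|(hsv[...,0]>172))&(hsv[...,1]>130)&(hsv[...,2]>60)
m[:180]=0; ys,xs=np.nonzero(m); print("red",xs.min(),xs.max(),ys.min(),ys.max(),ray("top",(xs.mean(),ys.mean()),.09))
# slot line: darkest pixel per column between edges
g=im.max(2).astype(int); pts=[]
for x in range(175,305,5):
    y0=int(212+(x-165)*.142); s=g[y0-8:y0+9,x]; w=np.clip(np.median(s)-20-s,0,None)
    if w.sum()>0: pts.append(ray("top",(x,y0-8+(w*np.arange(17)).sum()/w.sum()),.04)[:2])
pts=np.array(pts); v=cv2.fitLine(pts.astype(np.float32),cv2.DIST_HUBER,0,1e-4,1e-4).ravel(); print("slot",v,np.degrees(np.arctan2(v[1],v[0])))
a=cv2.resize(im[165:265,300:400],None,fx=4,fy=4,interpolation=cv2.INTER_CUBIC)
b=cv2.resize(im[165:265,95:195],None,fx=4,fy=4,interpolation=cv2.INTER_CUBIC)
cv2.imwrite("pics/c.png",np.hstack([a,b]))
E
```

```text
corner [0.6824 0.3121 0.04  ]
corner [0.5177 0.3333 0.04  ]
corner [ 0.4276 -0.3245  0.04  ]
corner [ 0.59  -0.349  0.04 ]
bar [ 0.559  -0.1629  0.115 ]
bar [ 0.4796 -0.1539  0.115 ]
red 133 149 202 214 [0.54878544 0.25703508 0.09      ]
slot [0.14485957 0.98945224 0.527195   0.10316907] 81.670845
```

View pics/c.png

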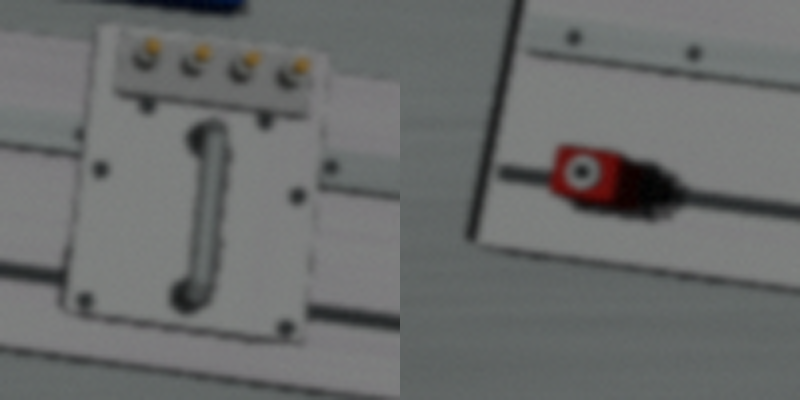

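The crop shows the bar from (353.8,197.5) to (350,238.8) and the screw head at (140.5,208). The slot line fixes the rail's yaw at about -8.1°.

Run:
```python
from h import *
print("bar mid",ray("top",(351.9,218.1),.12),"stop",ray("top",(140.5,208),.098))
pl=[ray("top",p,.08)[:2] for p in[(324.5,171.2),(381.2,177.5),(375,250),(315.5,243)]]
pl=np.array(pl);print("plate",pl.round(4),pl.mean(0))
c=np.array([.5544,-.007]);uy=np.array([.141,.99])
print("s",(pl.mean(0)-c)@uy,(ray("top",(351.9,218.1),.12)[:2]-c)@uy,(ray("top",(140.5,208),.098)[:2]-c)@uy)
```

```text
bar mid [ 0.5210537  -0.15829683  0.12      ] stop [0.54859996 0.25613189 0.098     ]
plate [[ 0.624  -0.1136]
 [ 0.6093 -0.2292]
 [ 0.4618 -0.209 ]
 [ 0.4769 -0.0912]] [ 0.5429851 -0.1607793]
s -0.15385100968717147 -0.15448569123947323 0.25968276431180043
```

Units first: shifts go in shares of 75 cm and turns go in shares of pi rad. So -65.9 cm is -0.8787, 29.4 cm is 0.392, 0.283 rad is 0.0901.

Request:
servo_tool:
  moves:
    - [0.392, -0.8787, 0, 0.0901]
    - [0.392, -0.8787, 0, 0.0901]
    - [0.392, -0.8787, 0, 0.0901]
    - [0.392, -0.8787, 0, 0.0901]
    - [0.392, -0.8787, 0, 0.0901]
    - [0.392, -0.8787, 0, 0.0901]
    - [0.392, -0.8787, 0, 0.0901]
    - [0.392, -0.8787, 0, 0.0901]
    - [0.392, -0.8787, 0, 0.0901]
    - [0.392, -0.8787, 0, 0.0901]
    - [0.392, -0.8787, 0, 0.0901]
    - [0.392, -0.8787, 0, 0.0901]
    - [0.392, -0.8787, 0, 0.0901]
    - [0.392, -0.8787, 0, 0.0901]
    - [0.392, -0.8787, 0, 0.0901]
    - [0.392, -0.8787, 0, 0.0901]
    - [0.392, -0.8787, 0, 0.0901]
    - [0.392, -0.8787, 0, 0.0901]
    - [0.392, -0.8787, 0, 0.0901]
    - [0.392, -0.8787, 0, 0.0901]
  claw: 0
  force: 40

```text
time: 1.77
ee_pos: [0.5204, -0.1583, 0.2085]
tcp_rot: [180.0, -0.1, 171.8]
wrist_force: [-0.4, 0.4, -1.1]
opening: 0.0855
grasp_force: 0.0
```

In the tool's units: -11.1 cm is -0.148, -10 cm is -0.1333.

Request:
servo_tool:
  moves:
    - [0, 0, -0.04, 0]
    - [0, 0, -0.08, 0]
    - [0, 0, -0.1133, 0]
    - [0, 0, -0.1333, 0]
    - [0, 0, -0.148, 0]
    - [0, 0, -0.148, 0]
    - [0, 0, -0.148, 0]

```text
time: 2.35
ee_pos: [0.5206, -0.1571, 0.0989]
tcp_rot: [180.0, 0.0, 171.9]
wrist_force: [-0.4, -1.0, 1.0]
opening: 0.0856
grasp_force: 0.0
```

Request:
servo_tool:
  moves:
    - [0, 0, 0, 0]
    - [0, 0, 0, 0]
    - [0, 0, 0, 0]
    - [0, 0, 0, 0]
    - [0, 0, 0, 0]
    - [0, 0, 0, 0]
    - [0, 0, 0, 0]
    - [0, 0, 0, 0]
    - [0, 0, 0, 0]
    - [0, 0, 0, 0]
    - [0, 0, 0, 0]
    - [0, 0, 0, 0]
  claw: 1
  force: 40

```text
time: 3.35
ee_pos: [0.521, -0.1581, 0.0989]
tcp_rot: [-180.0, 0.1, 171.9]
wrist_force: [-0.2, -0.8, 5.6]
opening: -0.0005
grasp_force: 2.8
```

Run:
```python
from h import *
o=get_obs();print(o["opening"],o["grasp_force"],o["wrist_force"],o["ee_pos"])
im=camera("scene")[:,:,::-1]; a=cv2.resize(im[120:260,150:330],None,fx=4,fy=4,interpolation=cv2.INTER_CUBIC)
print(proj("scene",[[.521,-.158,.115]]))
cv2.imwrite("pics/d.png",a)
```

```text
-0.0005465580635221374 2.762783244252205 [-0.24230159 -0.77318817  5.58966124] [ 0.52099605 -0.15810378  0.09893912]
[[241.7675786  175.54718814]]
```

View pics/d.png

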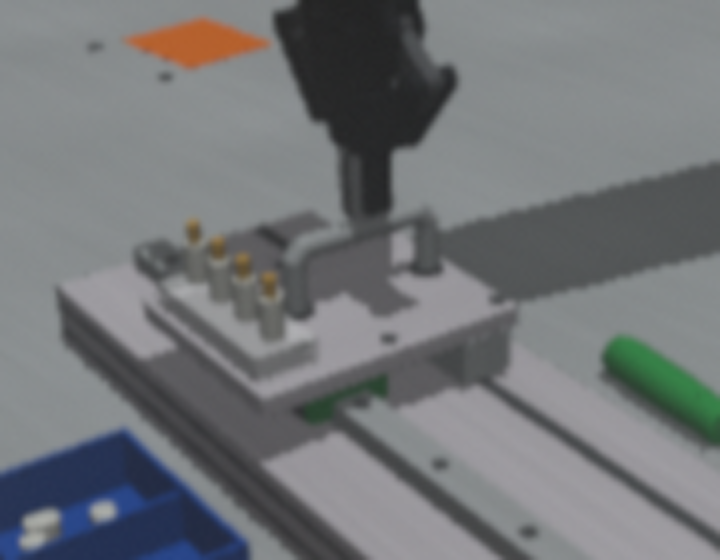

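The fingers closed on nothing: they end visually at the bar's top edge (crop (367,215)). They are either on top of the bar or just behind it. I'll check the projections.

Run:
```python
from h import *
f=lambda P:((proj("scene",P)-[150,120])*4).round(0).tolist()
uy=np.array([.141,.99,0]);ux=np.array([.99,-.141,0]);T=np.array([.521,-.158,.099])
for dy in(0,-.012,-.024):
  print(dy,"tip",f([T+uy*(dy+.007)+ux*d for d in(-.011,.011)]),"bodybottom front",f([T+uy*(dy+.0)+[0,0,.073]]))
print("bar ends",f([T+[0,0,.016]+ux*d for d in(-.04,.04)]))
im=camera("top")[:,:,::-1]
a=cv2.resize(im[150:290,280:420],None,fx=4,fy=4,interpolation=cv2.INTER_CUBIC)
print(((proj("top",[T,T+[0,0,.1],T+[0,0,.016]-ux*.04,T+[0,0,.016]+ux*.04])-[280,150])*4).round())
cv2.imwrite("pics/e.png",a)
```

```text
0 tip [[394.0, 250.0], [358.0, 261.0]] bodybottom front [[363.0, 117.0]]
-0.012 tip [[380.0, 241.0], [345.0, 253.0]] bodybottom front [[350.0, 109.0]]
-0.024 tip [[367.0, 233.0], [332.0, 244.0]] bodybottom front [[336.0, 102.0]]
bar ends [[431.0, 202.0], [299.0, 243.0]]
[[279. 278.]
 [321. 249.]
 [277. 356.]
 [293. 193.]]
```

View pics/e.png

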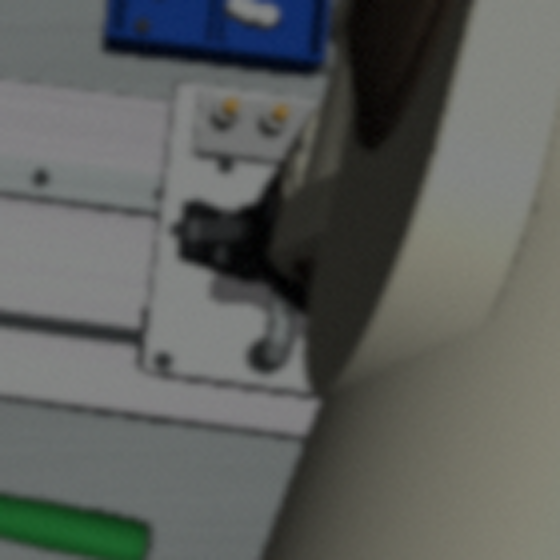

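The tip pixels (bottom at y≈215, x 340–392) fit closed tips resting on top of the bar, about 2 cm higher than the reported TCP. An extra 1.5 cm down clears the plate either way, so I'll open, go lower and close again.

Request:
servo_tool:
  moves:
    - [0, 0, 0, 0]
    - [0, 0, 0, 0]
    - [0, 0, 0, 0]
    - [0, 0, 0, 0]
    - [0, 0, 0, 0]
    - [0, 0, 0, 0]
    - [0, 0, 0, 0]
    - [0, 0, 0, 0]
    - [0, 0, 0, 0]
    - [0, 0, 0, 0]
  claw: 0

```text
time: 4.28
ee_pos: [0.5207, -0.1579, 0.0983]
tcp_rot: [-180.0, -0.0, 171.9]
wrist_force: [-0.3, -0.1, 0.2]
opening: 0.0856
grasp_force: 0.0
```

Request:
servo_tool:
  moves:
    - [0, 0, -0.0067, 0]
    - [0, 0, -0.0133, 0]
    - [0, 0, -0.0187, 0]
    - [0, 0, -0.0187, 0]
    - [0, 0, -0.0187, 0]

```text
time: 4.7
ee_pos: [0.5204, -0.1578, 0.0838]
tcp_rot: [180.0, -0.0, 171.9]
wrist_force: [0.5, 0.3, 0.7]
opening: 0.0854
grasp_force: 0.0
```

Request:
servo_tool:
  moves:
    - [0, 0, 0, 0]
    - [0, 0, 0, 0]
    - [0, 0, 0, 0]
    - [0, 0, 0, 0]
    - [0, 0, 0, 0]
    - [0, 0, 0, 0]
    - [0, 0, 0, 0]
    - [0, 0, 0, 0]
    - [0, 0, 0, 0]
    - [0, 0, 0, 0]
  claw: 1

```text
time: 5.53
ee_pos: [0.5207, -0.1579, 0.0845]
tcp_rot: [-180.0, 0.0, 171.9]
wrist_force: [-0.4, 0.2, 3.1]
opening: 0.01
grasp_force: 39.1
```

In the tool's units: -0.8 cm is -0.0107, -0.6 cm is -0.008.

Request:
servo_tool:
  moves:
    - [0, 0, 0, 0]
    - [0, 0, 0, 0]
    - [0, 0, 0, 0]
    - [0, 0, 0, 0]
    - [0, 0, -0.004, 0]
    - [0, 0, -0.008, 0]
    - [0, 0, -0.0107, 0]
    - [0, 0, -0.0107, 0]
    - [0, 0, -0.0107, 0]
  claw: 0

```text
time: 6.28
ee_pos: [0.5205, -0.1578, 0.076]
tcp_rot: [180.0, -0.0, 171.9]
wrist_force: [-0.5, 0.3, -0.3]
opening: 0.0855
grasp_force: 0.0
```

Request:
servo_tool:
  moves:
    - [0, 0, 0, 0]
    - [0, 0, 0, 0]
    - [0, 0, 0, 0]
    - [0, 0, 0, 0]
    - [0, 0, 0, 0]
    - [0, 0, 0, 0]
    - [0, 0, 0, 0]
    - [0, 0, 0, 0]
    - [0, 0, 0, 0]
    - [0, 0, 0, 0]
  claw: 1

```text
time: 7.12
ee_pos: [0.5207, -0.1579, 0.0764]
tcp_rot: [-180.0, 0.0, 171.9]
wrist_force: [-0.7, -0.5, 2.6]
opening: 0.0103
grasp_force: 38.9
```

In the tool's units: 9.9 cm is 0.132, 1.5 cm is 0.02.

Request:
servo_tool:
  moves:
    - [0.0009, 0.0067, 0, 0]
    - [0.0019, 0.0133, 0, 0]
    - [0.0028, 0.02, 0, 0]
    - [0.0037, 0.0267, 0, 0]
    - [0.0048, 0.0333, 0, 0]
    - [0.0057, 0.04, 0, 0]
    - [0.0067, 0.0467, 0, 0]
    - [0.0076, 0.0533, 0, 0]
    - [0.0085, 0.06, 0, 0]
    - [0.0095, 0.0667, 0, 0]
    - [0.0104, 0.0733, 0, 0]
    - [0.0113, 0.08, 0, 0]
    - [0.0123, 0.0867, 0, 0]
    - [0.0133, 0.0933, 0, 0]
    - [0.0143, 0.1, 0, 0]
    - [0.0152, 0.1067, 0, 0]
    - [0.0161, 0.1133, 0, 0]
    - [0.0171, 0.12, 0, 0]
    - [0.018, 0.1267, 0, 0]
    - [0.0189, 0.132, 0, 0]

```text
time: 8.78
ee_pos: [0.5351, -0.0583, 0.0764]
tcp_rot: [180.0, 0.0, 171.9]
wrist_force: [2.0, -3.4, 4.0]
opening: 0.0108
grasp_force: 39.4
```

In the tool's units: 0.6 cm is 0.008, 0.5 cm is 0.0067.

Request:
servo_tool:
  moves:
    - [0.0001, 0.0013, 0, 0]
    - [0.0004, 0.0027, 0, 0]
    - [0.0005, 0.004, 0, 0]
    - [0.0008, 0.0053, 0, 0]
    - [0.0009, 0.0067, 0, 0]
    - [0.0011, 0.008, 0, 0]

```text
time: 9.28
ee_pos: [0.5359, -0.053, 0.0764]
tcp_rot: [-180.0, 0.0, 171.9]
wrist_force: [3.7, -3.7, 4.9]
opening: 0.0107
grasp_force: 39.5
```

In the tool's units: 1.2 cm is 0.016, 0.16 cm is 0.0021.

Request:
servo_tool:
  moves:
    - [0.0003, 0.0013, 0, 0]
    - [0.0005, 0.0027, 0, 0]
    - [0.0008, 0.004, 0, 0]
    - [0.0011, 0.0053, 0, 0]
    - [0.0013, 0.0067, 0, 0]
    - [0.0016, 0.008, 0, 0]
    - [0.0019, 0.0093, 0, 0]
    - [0.0021, 0.0107, 0, 0]
    - [0.0024, 0.012, 0, 0]
    - [0.0027, 0.0133, 0, 0]
    - [0.0029, 0.0147, 0, 0]
    - [0.0032, 0.016, 0, 0]

```text
time: 10.28
ee_pos: [0.5376, -0.0409, 0.0764]
tcp_rot: [-180.0, -0.0, 171.9]
wrist_force: [-0.6, -2.7, 7.0]
opening: 0.0104
grasp_force: 39.6
```

In the tool's units: 0.6 cm is 0.008, 0.5 cm is 0.0067.

Request:
servo_tool:
  moves:
    - [0.0003, 0.0013, 0, 0]
    - [0.0004, 0.0027, 0, 0]
    - [0.0007, 0.004, 0, 0]
    - [0.0008, 0.0053, 0, 0]
    - [0.0011, 0.0067, 0, 0]
    - [0.0012, 0.008, 0, 0]

```text
time: 10.78
ee_pos: [0.5385, -0.0349, 0.0764]
tcp_rot: [-180.0, -0.0, 171.9]
wrist_force: [-0.5, -2.7, 7.5]
opening: 0.0104
grasp_force: 39.6
```

In the tool's units: 0.6 cm is 0.008, 0.08 cm is 0.0011.

Request:
servo_tool:
  moves:
    - [0.0003, 0.0013, 0, 0]
    - [0.0004, 0.0027, 0, 0]
    - [0.0007, 0.004, 0, 0]
    - [0.0008, 0.0053, 0, 0]
    - [0.0011, 0.0067, 0, 0]
    - [0.0012, 0.008, 0, 0]

```text
time: 11.28
ee_pos: [0.5393, -0.0289, 0.0764]
tcp_rot: [-180.0, -0.1, 171.9]
wrist_force: [0.0, -2.9, 7.3]
opening: 0.0104
grasp_force: 39.6
```

In the tool's units: 0.6 cm is 0.008, 0.5 cm is 0.0067.

Request:
servo_tool:
  moves:
    - [0.0003, 0.0013, 0, 0]
    - [0.0004, 0.0027, 0, 0]
    - [0.0007, 0.004, 0, 0]
    - [0.0008, 0.0053, 0, 0]
    - [0.0011, 0.0067, 0, 0]
    - [0.0012, 0.008, 0, 0]

```text
time: 11.78
ee_pos: [0.5402, -0.0229, 0.0764]
tcp_rot: [-180.0, -0.1, 171.9]
wrist_force: [0.0, -3.6, 7.8]
opening: 0.0103
grasp_force: 39.7
```

In the tool's units: 0.4 cm is 0.0053, 0.3 cm is 0.004.

Request:
servo_tool:
  moves:
    - [0.0003, 0.0013, 0, 0]
    - [0.0004, 0.0027, 0, 0]
    - [0.0007, 0.004, 0, 0]
    - [0.0008, 0.0053, 0, 0]

```text
time: 12.12
ee_pos: [0.5408, -0.0189, 0.0764]
tcp_rot: [-180.0, -0.1, 171.9]
wrist_force: [-0.6, -3.6, 7.2]
opening: 0.0106
grasp_force: 39.7
```

In the tool's units: 0.5 cm is 0.0067, 0.4 cm is 0.0053.

Request:
servo_tool:
  moves:
    - [0.0003, 0.0013, 0, 0]
    - [0.0004, 0.0027, 0, 0]
    - [0.0007, 0.004, 0, 0]
    - [0.0008, 0.0053, 0, 0]
    - [0.0009, 0.0067, 0, 0]

```text
time: 12.53
ee_pos: [0.5415, -0.0139, 0.0764]
tcp_rot: [-180.0, -0.1, 171.9]
wrist_force: [-0.2, -3.3, 6.7]
opening: 0.0106
grasp_force: 39.7
```

In the tool's units: 0.6 cm is 0.008, 0.5 cm is 0.0067.

Request:
servo_tool:
  moves:
    - [0.0003, 0.0013, 0, 0]
    - [0.0004, 0.0027, 0, 0]
    - [0.0007, 0.004, 0, 0]
    - [0.0008, 0.0053, 0, 0]
    - [0.0011, 0.0067, 0, 0]
    - [0.0012, 0.008, 0, 0]

```text
time: 13.03
ee_pos: [0.5423, -0.0081, 0.0763]
tcp_rot: [-180.0, -0.1, 171.9]
wrist_force: [-0.5, -4.8, 6.6]
opening: 0.0106
grasp_force: 39.8
```

In the tool's units: 0.3 cm is 0.004, 0.2 cm is 0.0027.

Request:
servo_tool:
  moves:
    - [0.0003, 0.0013, 0, 0]
    - [0.0004, 0.0027, 0, 0]
    - [0.0007, 0.004, 0, 0]

```text
time: 13.28
ee_pos: [0.5427, -0.0057, 0.0764]
tcp_rot: [-179.9, -0.1, 171.8]
wrist_force: [-1.1, -8.0, 7.2]
opening: 0.0107
grasp_force: 39.8
```

In the tool's units: -1.8 cm is -0.024, -1.2 cm is -0.016.

Request:
servo_tool:
  moves:
    - [-0.0005, -0.004, 0, 0]
    - [-0.0011, -0.008, 0, 0]
    - [-0.0016, -0.012, 0, 0]
    - [-0.0023, -0.016, 0, 0]
    - [-0.0029, -0.02, 0, 0]
    - [-0.0033, -0.0227, 0, 0]
    - [-0.0035, -0.024, 0, 0]
    - [-0.0035, -0.024, 0, 0]
    - [-0.0035, -0.024, 0, 0]

```text
time: 14.03
ee_pos: [0.5403, -0.0222, 0.0764]
tcp_rot: [179.9, -0.1, 171.9]
wrist_force: [-0.5, 0.9, 6.1]
opening: 0.0101
grasp_force: 39.8
```

Request:
servo_tool:
  moves:
    - [0, 0, 0, 0]
    - [0, 0, 0, 0]
    - [0, 0, 0, 0]
    - [0, 0, 0, 0]
    - [0, 0, 0, 0]
    - [0, 0, 0, 0]
    - [0, 0, 0, 0]
    - [0, 0, 0, 0]
  claw: 0

```text
time: 14.7
ee_pos: [0.5409, -0.0229, 0.0762]
tcp_rot: [180.0, -0.0, 171.9]
wrist_force: [-1.4, -0.7, -0.7]
opening: 0.0853
grasp_force: 0.0
```

In the tool's units: 11 cm is 0.1467, 8 cm is 0.1067.

Request:
servo_tool:
  moves:
    - [0, 0, 0.0267, 0]
    - [0, 0, 0.0667, 0]
    - [0, 0, 0.1067, 0]
    - [0, 0, 0.1467, 0]
    - [0, 0, 0.1467, 0]
    - [0, 0, 0.1467, 0]

```text
time: 15.2
ee_pos: [0.5418, -0.0229, 0.1881]
tcp_rot: [180.0, 0.2, 171.9]
wrist_force: [-0.4, -0.7, -0.6]
opening: 0.0854
grasp_force: 0.0
```

In the tool's units: 27.9 cm is 0.372, 0.68 cm is 0.0091, -1.571 rad is -0.5001.

Request:
servo_tool:
  moves:
    - [0.0091, 0.372, 0, -0.5001]
    - [0.0091, 0.372, 0, -0.5001]
    - [0.0091, 0.372, 0, -0.5001]
    - [0.0091, 0.372, 0, -0.5001]
    - [0.0091, 0.372, 0, -0.5001]
    - [0.0091, 0.372, 0, -0.5001]
    - [0.0091, 0.372, 0, -0.5001]
    - [0.0091, 0.372, 0, -0.5001]
    - [0.0091, 0.372, 0, -0.5001]
    - [0.0091, 0.372, 0, -0.5001]
    - [0.0091, 0.372, 0, -0.5001]
    - [0.0091, 0.372, 0, -0.5001]
    - [0.0091, 0.372, 0, -0.5001]
    - [0.0091, 0.372, 0, -0.5001]
    - [0.0091, 0.372, 0, -0.5001]
    - [0.0091, 0.372, 0, -0.5001]

```text
time: 16.53
ee_pos: [0.5475, 0.256, 0.1855]
tcp_rot: [-179.9, 0.0, 82.1]
wrist_force: [-0.2, -0.0, -0.7]
opening: 0.0853
grasp_force: 0.0
```

Run:
```python
from h import *
o=get_obs();print(o["ee_pos"],o["tcp_rot"],o["wrist_force"])
a=camera("scene")[:,:,::-1]; cv2.imwrite("pics/f.png",cv2.resize(a[140:350,200:480],None,fx=2.8,fy=2.8,interpolation=cv2.INTER_CUBIC))
```

```text
[0.54747247 0.2559831  0.18553885] [-1.79949327e+02  3.22943131e-02  8.20923822e+01] [-0.17913291 -0.01133042 -0.67590939]
```

View pics/f.png

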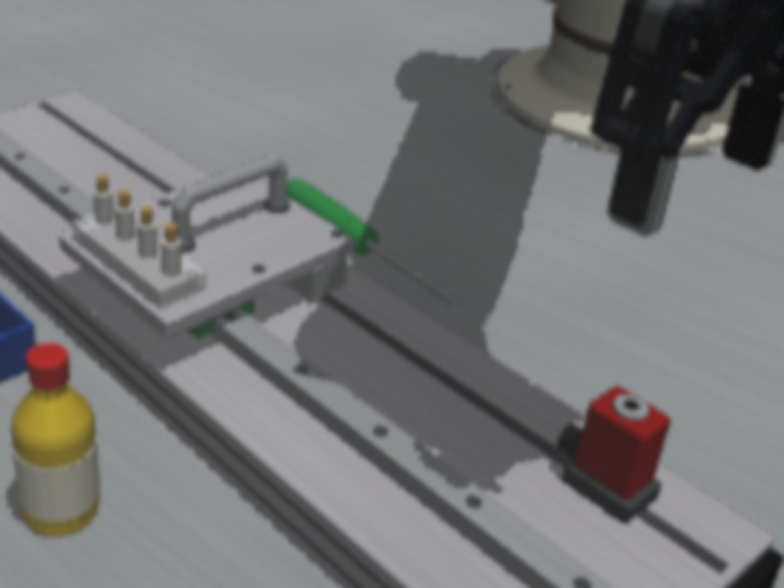

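The carriage stands free. The open fingertips are at crop (635,230) and (750,165), above the stop, whose screw is at (631,405). I'll check the tool height bias from these.

Run:
```python
from h import *
f=lambda P:((proj("scene",P)-[200,140])*2.8).round(0).tolist()
ux=np.array([.99,-.141])
for z in(.185,.2,.21,.22,.23):
  print(z,f([[*(np.array([.5475,.256])+ux*d),z] for d in(.05,0,-.05)]))
print(f([[.5486,.2561,.099]]))
```

```text
0.185 [[608.0, 294.0], [672.0, 256.0], [730.0, 221.0]]
0.2 [[615.0, 266.0], [680.0, 228.0], [737.0, 195.0]]
0.21 [[620.0, 246.0], [685.0, 209.0], [743.0, 176.0]]
0.22 [[625.0, 226.0], [690.0, 190.0], [748.0, 158.0]]
0.23 [[629.0, 206.0], [695.0, 171.0], [754.0, 139.0]]
[[633.0, 400.0]]
```

The tips really are about 2 cm higher than reported, and lateral position agrees. I'll descend accordingly.

In the tool's units: -14.5 cm is -0.1933, -14 cm is -0.1867.

Request:
servo_tool:
  moves:
    - [0.0013, 0, -0.04, 0]
    - [0.0013, 0, -0.08, 0]
    - [0.0013, 0, -0.12, 0]
    - [0.0013, 0, -0.1467, 0]
    - [0.0013, 0, -0.1733, 0]
    - [0.0013, 0, -0.1867, 0]
    - [0.0013, 0, -0.1933, 0]
    - [0.0013, 0, -0.1933, 0]
    - [0.0013, 0, -0.1933, 0]

```text
time: 17.33
ee_pos: [0.5491, 0.2563, 0.0423]
tcp_rot: [179.9, -0.0, 81.9]
wrist_force: [0.1, 0.1, 0.7]
opening: 0.0856
grasp_force: 0.0
```

Request:
servo_tool:
  moves:
    - [0, 0, 0, 0]
    - [0, 0, 0, 0]
    - [0, 0, 0, 0]
    - [0, 0, 0, 0]
    - [0, 0, 0, 0]
    - [0, 0, 0, 0]
    - [0, 0, 0, 0]
    - [0, 0, 0, 0]
    - [0, 0, 0, 0]
  claw: 1
  force: 40

```text
time: 18.08
ee_pos: [0.5495, 0.2561, 0.0419]
tcp_rot: [179.9, -0.0, 81.8]
wrist_force: [5.3, -1.4, 3.3]
opening: 0.0253
grasp_force: 42.3
```

In the tool's units: -16 cm is -0.2133, -1.6 cm is -0.0213.

Request:
servo_tool:
  moves:
    - [-0.0009, -0.0107, 0, 0]
    - [-0.0024, -0.0213, 0, 0]
    - [-0.004, -0.032, 0, 0]
    - [-0.0055, -0.0427, 0, 0]
    - [-0.0071, -0.0533, 0, 0]
    - [-0.0087, -0.064, 0, 0]
    - [-0.0101, -0.0747, 0, 0]
    - [-0.0117, -0.0853, 0, 0]
    - [-0.0132, -0.096, 0, 0]
    - [-0.0148, -0.1067, 0, 0]
    - [-0.0164, -0.1173, 0, 0]
    - [-0.0179, -0.128, 0, 0]
    - [-0.0195, -0.1387, 0, 0]
    - [-0.0209, -0.1493, 0, 0]
    - [-0.0225, -0.16, 0, 0]
    - [-0.0241, -0.1707, 0, 0]
    - [-0.0256, -0.1813, 0, 0]
    - [-0.0272, -0.192, 0, 0]
    - [-0.0288, -0.2027, 0, 0]
    - [-0.0303, -0.2133, 0, 0]

```text
time: 19.75
ee_pos: [0.5264, 0.0961, 0.0419]
tcp_rot: [179.9, -0.1, 81.9]
wrist_force: [4.6, 3.5, 3.8]
opening: 0.0254
grasp_force: 42.4
```

In the tool's units: -0.8 cm is -0.0107, -0.6 cm is -0.008.

Request:
servo_tool:
  moves:
    - [-0.0004, -0.0027, 0, 0]
    - [-0.0008, -0.0053, 0, 0]
    - [-0.0012, -0.008, 0, 0]
    - [-0.0015, -0.0107, 0, 0]
    - [-0.0015, -0.0107, 0, 0]

```text
time: 20.17
ee_pos: [0.5252, 0.0882, 0.0419]
tcp_rot: [179.9, -0.0, 81.9]
wrist_force: [3.2, 2.0, 6.0]
opening: 0.0254
grasp_force: 42.7
```

Run:
```python
from h import *
o=get_obs();print(o["ee_pos"],o["wrist_force"],o["time"])
a=camera("scene")[:,:,::-1]; cv2.imwrite("pics/g.png",cv2.resize(a[190:290,260:400],None,fx=5.6,fy=5.6,interpolation=cv2.INTER_CUBIC))
```

```text
[0.52523427 0.08817733 0.04185094] [3.16528723 1.98961373 6.00026708] 20.1667
```

View pics/g.png

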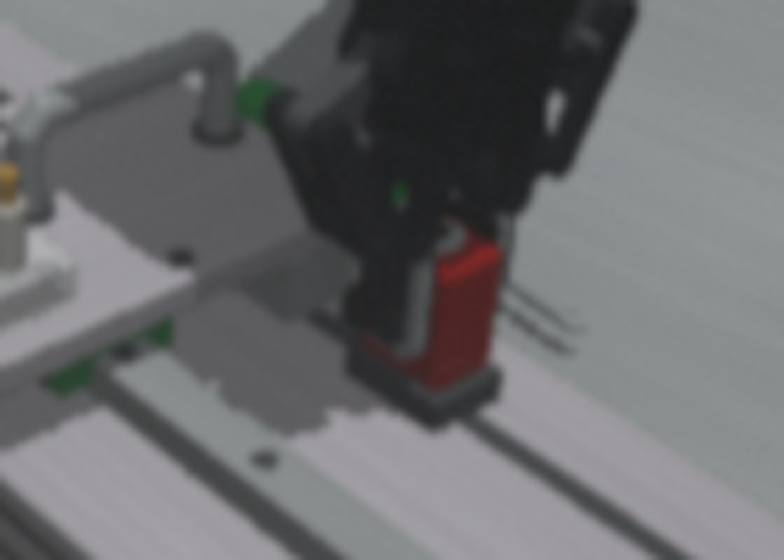

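The stop is held square, with a gap of about 16 mm left (striker near crop (300,280), stop base at (350,350)). I'll approach slowly.

In the tool's units: -1 cm is -0.0133, -0.95 cm is -0.0127.

Request:
servo_tool:
  moves:
    - [-0.0001, -0.0013, 0, 0]
    - [-0.0004, -0.0027, 0, 0]
    - [-0.0005, -0.004, 0, 0]
    - [-0.0008, -0.0053, 0, 0]
    - [-0.0009, -0.0067, 0, 0]
    - [-0.0012, -0.008, 0, 0]
    - [-0.0013, -0.0093, 0, 0]
    - [-0.0016, -0.0107, 0, 0]
    - [-0.0017, -0.012, 0, 0]
    - [-0.0019, -0.0127, 0, 0]
    - [-0.002, -0.0133, 0, 0]

```text
time: 21.13
ee_pos: [0.5238, 0.0786, 0.0419]
tcp_rot: [179.9, -0.1, 81.9]
wrist_force: [3.7, 3.3, 5.1]
opening: 0.0256
grasp_force: 42.6
```

In the tool's units: -0.2 cm is -0.0027, -0.15 cm is -0.002.

Request:
servo_tool:
  moves:
    - [-0.0001, -0.0007, 0, 0]
    - [-0.0001, -0.0013, 0, 0]
    - [-0.0003, -0.002, 0, 0]
    - [-0.0004, -0.0027, 0, 0]

```text
time: 21.47
ee_pos: [0.5235, 0.0766, 0.0418]
tcp_rot: [179.9, -0.1, 81.9]
wrist_force: [4.2, 2.8, 5.1]
opening: 0.0255
grasp_force: 42.7
```

In the tool's units: -0.1 cm is -0.0013, -0.05 cm is -0.0007.

Request:
servo_tool:
  moves:
    - [-0.0001, -0.0007, 0, 0]
    - [-0.0001, -0.0013, 0, 0]

```text
time: 21.63
ee_pos: [0.5234, 0.0756, 0.0419]
tcp_rot: [179.9, -0.1, 81.9]
wrist_force: [2.5, 2.5, 5.2]
opening: 0.0255
grasp_force: 42.6
```

In the tool's units: -0.1 cm is -0.0013, -0.05 cm is -0.0007.

Request:
servo_tool:
  moves:
    - [-0.0001, -0.0007, 0, 0]
    - [-0.0001, -0.0013, 0, 0]

```text
time: 21.8
ee_pos: [0.5233, 0.0746, 0.0419]
tcp_rot: [179.9, -0.1, 81.9]
wrist_force: [3.1, 4.0, 5.3]
opening: 0.0249
grasp_force: 42.6
```

In the tool's units: -0.1 cm is -0.0013, -0.05 cm is -0.0007.

Request:
servo_tool:
  moves:
    - [-0.0001, -0.0007, 0, 0]
    - [-0.0001, -0.0013, 0, 0]

```text
time: 21.97
ee_pos: [0.5232, 0.0736, 0.0419]
tcp_rot: [179.9, -0.1, 81.9]
wrist_force: [4.5, 2.9, 6.0]
opening: 0.0255
grasp_force: 42.7
```

In the tool's units: -0.1 cm is -0.0013, -0.05 cm is -0.0007.

Request:
servo_tool:
  moves:
    - [-0.0001, -0.0007, 0, 0]
    - [-0.0001, -0.0013, 0, 0]

```text
time: 22.13
ee_pos: [0.523, 0.073, 0.0419]
tcp_rot: [180.0, -0.1, 81.9]
wrist_force: [3.5, 6.6, 4.6]
opening: 0.0255
grasp_force: 42.6
```

In the tool's units: -0.03 cm is -0.0004, -0.02 cm is -0.0003.

Request:
servo_tool:
  moves:
    - [0, -0.0003, 0, 0]
    - [0, -0.0004, 0, 0]

```text
time: 22.3
ee_pos: [0.523, 0.0728, 0.0419]
tcp_rot: [180.0, -0.1, 81.9]
wrist_force: [3.4, 5.8, 5.2]
opening: 0.0253
grasp_force: 42.7
```

Contact is felt: about 3 N over the stop's drag. Releasing.

Request:
servo_tool:
  moves:
    - [0, 0, 0, 0]
    - [0, 0, 0, 0]
    - [0, 0, 0, 0]
    - [0, 0, 0, 0]
    - [0, 0, 0, 0]
    - [0, 0, 0, 0]
    - [0, 0, 0, 0]
    - [0, 0, 0, 0]
    - [0, 0, 0, 0]
  claw: 0

```text
time: 23.05
ee_pos: [0.5227, 0.0718, 0.0413]
tcp_rot: [-180.0, 0.0, 81.9]
wrist_force: [0.2, -0.5, -0.8]
opening: 0.0854
grasp_force: 0.0
```

In the tool's units: 40 cm is 0.5333, 36 cm is 0.48.

Request:
servo_tool:
  moves:
    - [0, 0, 0.0267, 0]
    - [0, 0, 0.0667, 0]
    - [0, 0, 0.1067, 0]
    - [0, 0, 0.1467, 0]
    - [0, 0, 0.1867, 0]
    - [0, 0.0533, 0.2133, 0]
    - [-0.0267, 0.1067, 0.2133, 0]
    - [-0.0533, 0.16, 0.2133, 0]
    - [-0.08, 0.2133, 0.2133, 0]
    - [-0.1067, 0.2667, 0.2133, 0]
    - [-0.1333, 0.32, 0.2133, 0]
    - [-0.16, 0.3733, 0.2133, 0]
    - [-0.1867, 0.4267, 0.2133, 0]
    - [-0.2133, 0.48, 0.2133, 0]
    - [-0.24, 0.5333, 0.2133, 0]
    - [-0.24, 0.5333, 0.2133, 0]
    - [-0.24, 0.5333, 0.2133, 0]

```text
time: 24.47
ee_pos: [0.3398, 0.4759, 0.2003]
tcp_rot: [-179.9, -0.0, 82.1]
wrist_force: [0.4, 0.9, -0.5]
opening: 0.0855
grasp_force: 0.0
```

Run:
```python
from h import *
o=get_obs();print(o["ee_pos"],o["wrist_force"],o["time"])
a=camera("scene")[:,:,::-1];t=camera("top")[:,:,::-1]
A=cv2.resize(a[170:270,230:330],None,fx=4,fy=4,interpolation=cv2.INTER_CUBIC);B=cv2.resize(t[150:250,190:290],None,fx=4,fy=4,interpolation=cv2.INTER_CUBIC)
cv2.imwrite("pics/k.png",np.hstack([A,B]))
```

```text
[0.33983048 0.47590857 0.20025913] [ 0.40674033  0.85585002 -0.48769208] 24.4667
```

View pics/k.png

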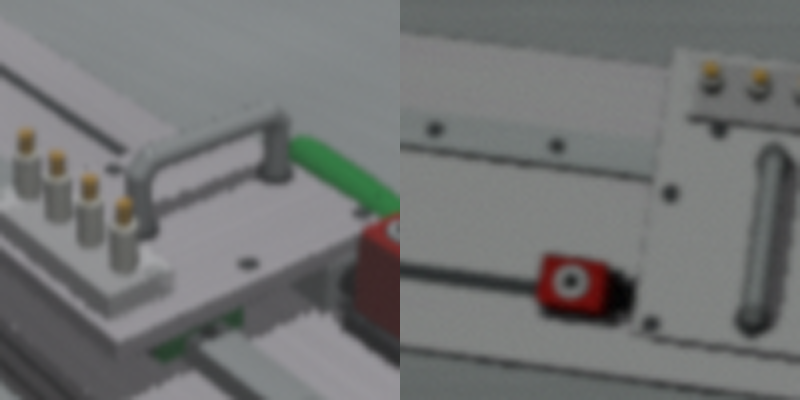

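The buffer appears against the striker: screw at top pixel (232.8,220.5), bar middle at (280.5,209.5). A quick numeric check follows.

Run:
```python
from h import *
uy=np.array([.1435,.9896]);a=ray("top",(232.8,220.5),.098)[:2];b=ray("top",(280.5,209.5),.12)[:2]
print(a,b,"gap mm",((a-b)@uy-.091)*1000)
```

```text
[0.52161854 0.07228701] [ 0.53918906 -0.0219222 ] gap mm -0.29194162052276207
```

```bash
python3 -c "
from workcell import *
print(job_done())"
```

```text
the job is handed in; nothing more can be done
None
```

The carriage was slid until it began to bind, backed off about 13 mm from the start of the tight spot (about 17 mm from where I stopped pushing), and the red stop slid up until its buffer touched; everything was released and the job handed in at about 24.5 s.

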